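# Snap a push greaser onto a tilted grease nipple and hold it down

### The job

The blue push greaser has fallen over on the bench. First stand it upright on its steel coupler mouth and let go of it; then take it again, set the mouth squarely over the brass grease nipple that leans out of the green bearing block, and press it along the nipple's axis until the nipple clicks down, without ramming it. Finish while still gripping the greaser and holding it pressed down past the click against the spring: do not let go, and leave the other things on the bench where they are.

Things in the scene. Friction and masses are not known exactly. Their poses are not given: they have to be found in the camera images.
- push_greaser: Octagonal bar, 36 mm over flats, 100 mm long, 0.22 kg: steel coupler end (26 mm), blue barrel, black tail cap. Origin: centre of the flat steel mouth face; z runs from mouth to tail, x and y are square to flats. Lies on a flat at first, tail to the robot's left. Grip it anywhere. The mouth is a funnel 26 mm wide, narrowing to a 15 mm throat at 7 mm depth; flat seat at 14 mm depth.
- greaser_seat (a point): Centre of the flat seat inside the greaser's mouth, on its axis 14 mm from the mouth face; same axes as the greaser.
- bearing_block: Fixed steel plate 100 x 110 x 10 mm under a green bearing housing 60 x 62 mm, its top 51 mm above the bench. Origin: centre of the plate's underside. From its top rises a round green boss, 29 mm across, leaning 30 degrees from vertical towards the block's own -x (roughly towards the robot); the brass nipple sticks out of it along the same axis.
- nipple_tip (a point): Top of the nipple's domed head, on its axis; moves with it. z axis: the nipple's axis, pointing out of the boss (up, 30 degrees from vertical). The nipple is a brass pin 11 mm in diameter, 28 mm out of the boss when not pressed, its tip then 92 mm above the bench.
- nipple (a joint): Depth the nipple is pressed in along its axis, 0 to 0.010 m (hard stop). An over-centre spring: it resists with about 10 N at first, then gives way: 6 N at 5 mm, 3 N at the stop, always pushing back out. Past the click: 5 mm or more; 7 to 9 mm is good to hold. Seated, the greaser's mouth stays 4 mm clear of the boss at the stop.
- tinner_tin: Round green tin, 50 mm across, 16 mm high; bystander. Origin: centre of its underside.
- eraser_mint: Mint green eraser 20 x 56 x 12 mm; bystander. Origin: centre of its underside.
- tape_electrical: Roll of black tape, 55 mm across, 19 mm high, lying flat; bystander. Origin: centre of its underside.
- magnifier_stand (a point): Foot of the column of the fixed white pillar stand on the right (base plate 250 x 220 mm, column 0.38 m high, ring and knobs on it at 0.25 to 0.33 m height, reaching 0.15 m towards the robot): an obstacle, keep clear of it.
- iron_handle (a point): Middle of the handle of the soldering iron that leans out of its fixed black stand on the left: 20 mm thick, its upper end 0.26 m high. An obstacle, keep clear of it.
Things that resemble listed ones, but are neither listed nor needed, are in the scene too. What is shaped like the bearing_block but turquoise is not meant.

How it is judged:
On the way, in this order (a step that is already met when the one before it is completed fails the run):
1. the greaser stands upright on its mouth on the bench, let go (angle between push_greaser's own z axis and vertical below 0.1 rad and height (world z) of push_greaser below 0.006 m and contact force between the fingers and push_greaser below 0.3 N), for 0.2 s.
2. the greaser sits squarely on the nipple and has pressed it past its click (value of joint nipple above 0.005 m and distance between greaser_seat and nipple_tip below 0.005 m and angle between the z axis of push_greaser and the z axis of nipple_tip, either way round below 0.14 rad), for 0.3 s.
At the end, for the whole second after the job is handed in: The greaser is gripped and held still on the nipple: seat within 5 mm of the nipple's tip, axes within 8 degrees, the nipple pressed at least 5 mm (past its click) and pushing back with over 1.5 N (all of step 2 and contact force between push_greaser and bearing_block above 1.5 N and contact force between the fingers and push_greaser above 4 N and linear speed of push_greaser below 0.02 m/s); the arm keeps its last pose, push and grip.
It fails at once if the nipple or block is rammed with more than 40 N (contact force between push_greaser and bearing_block above 40 N).
It fails at once if a bystander is moved by more than 15 mm (distance of any of tinner_tin, eraser_mint, tape_electrical from where it was at the start of the episode above 0.015 m).
It also fails if it takes over 58 s, if anything falls off the work surface, if the arm or the gripper's body presses on something with over 40 N, if the wrist force passes 120 N, or if a joint passes its speed limit or range.

### The arm

A 6-joint arm with a two-finger parallel gripper is mounted at the origin on a cart in front of the work surface, level with it; the furniture and walls round the work are solid. World frame = base frame: x ahead of the robot, y to its left, z up, the work surface at z = 0. Lengths are in m, angles in rad, forces in N, time in s.
With the tool pointing down it reaches from about 0.25 to 0.725 m from the base axis. Payload 4 kg.
Tool frame: the origin (TCP) lies between the finger pads; the fingertips stand 8 mm ahead of it and the grasp point (between the pads) lies 11 mm behind it; z points along the fingers, y is the line along which they close (so a half turn about z gives the same grasp; the last joint's range is limited). The gripper opens to 85 mm and grips with 20 to 120 N. Pads are 22 mm wide; open, the fingers measure 114 mm over their backs; the gripper's body (76 mm by 85 mm) begins 54 mm behind the grasp point. The pads swing forward as they close: fully open they stand 13 mm farther back than shut.
Start: joints at [-1.117, 0.241, 0.005, 1.335, 0, 1.571], TCP at [0.219, -0.449, 0.239] pointing down, gripper open.
Joint ranges: [-2.72, 2.72], [-1.05, 1.87], [-1.09, 1.28], [-1.99, 2.15], [-1.42, 1.44], [-3.14, 3.14]. Speed limits (rad/s): [2.79, 2.79, 3.14, 3.14, 3.14, 3.14].

### API

Orientations are given as [roll, pitch, yaw] about the fixed x, y, z axes, in that order (R = Rz(yaw) Ry(pitch) Rx(roll)).
In Python, from plant import r gives the robot as it stands. The module is installed in compiled form; this text tells all that it offers.
- The arm moves only by the shell command python3 -m inch 'ROWS'. ROWS is text: rows parted by semicolons, each of 5 numbers parted by spaces: the shift along the tool's x, y, z in mm, then the turn about the tool's z in degrees, then the gripper's target within -1 to 1 (shut at 1, half-way at 0, fully open at -1). A call has 1 to 10 rows; each row shifts and turns the commanded pose from where the row before left it, along the tool's axes as they then stand; what a row does not reach is not made up. A row lasts 1/8 s, in which the tool goes at most 62.5 mm and 10.7 degrees, less where a joint would pass 70% of its speed; a pose out of reach is approached as far as the arm can. A call is refused whole if a number of a shift passes 62.5 or a number of a turn 10.7, either way. A call with a gripper value outside its range is refused whole. The fingers move at their own pace and stop on an object; the grip force is fixed at half the most. Time passes only in rows, so rows that do not move let the fingers close. It gives the time, the measured TCP pose, the force, the opening and the grip force at its end, in the units of the state.
- r.sense(): the state, without advancing time (a new reading comes with each control period).
- r.camera(name): name is "side" or "top" or "wrist"; returns (picture, depth): 384x512x3 uint8, red, green, blue; 384x512 float32, m along the optical axis (not along the pixel's ray), 0 where there is no reading.
- r.calibration(name): a dict with "mtx" (3x3 intrinsics, pixels), "R" (3x3) and "t" (3): a world point X has camera coordinates R X + t; the wrist camera has in their place "mount" (4x4, takes a point from camera to tool coordinates, whose origin is the TCP and whose axes are the flange's). Camera axes: x right, y down, z forward; pixel columns grow to the right and rows downward; lengths in m; the calibration is good to about 2 mm. A picture is of the moment at which its call begins: read the wrist's pose just before it. calibration takes no time and is no camera call.
- r.sign_off(): hands the job in; it is judged then, once.
The state is a dict: "clock": time; "qpos": joint angles; "joint_velocities": joint speeds; "joint_efforts": joint torques, N m; "position": TCP position; "eef_rot": TCP orientation; "wrist_force": force on the tool from outside, world axes, zero at the start; "moment": the same for the moment, N m; "opening": finger opening in m; "gripper_force": force on a finger pad.
Only numpy, scipy, OpenCV 4.12 (cv2) and the standard library are available. Lean on these libraries where they do the work, as an engineer would, in place of code of your own. Each camera call takes 0.05 s, during which the arm holds its last target. There are 200 camera calls.

## Working session

There is one attempt and no reset: what is moved stays moved. The work goes in short steps, Python scripts to look and compute and a shell command to move; the robot and the scene stay as the last step left them, time stands still between calls to the robot, and variables do not carry over. Pictures are saved under pics/ and viewed, at most 10 in all, crops included, and the job is handed in when it is done.

```bash
mkdir -p pics
cat > h.py <<'E'
import numpy as np, cv2
from plant import r
def cam(n):
    return r.camera(n)
def save(n,p): cv2.imwrite('pics/'+p+'.png',n[...,::-1])
def ray(c,u,v):
    K,R,t=[np.array(c[k]) for k in('mtx','R','t')]
    d=R.T@np.linalg.solve(K,[u,v,1.]); return -R.T@t,d
def onz(c,u,v,z):
    o,d=ray(c,u,v); return o+d*(z-o[2])/d[2]
def proj(c,X):
    p=np.array(c['R'])@np.array(X)+np.array(c['t']); p=np.array(c['mtx'])@p; return p[:2]/p[2]
E
python3 - <<'E'
from h import *
for n in('top','side'):
    p,d=cam(n); save(p,n+'0'); np.savez('pics/'+n+'0',p=p,d=d)
    c=r.calibration(n); R=np.array(c['R']); print(n,-R.T@np.array(c['t']),R[2],c['mtx'][0][0])
print({k:np.round(v,3) for k,v in r.sense().items()}); print(np.round(r.calibration('wrist')['mount'],3))
E
```

```text
top [0.34980334 0.15418588 1.05747276] [ 0.13859676  0.00811772 -0.99031563] 388.43106993049025
side [0.68411635 1.02727547 0.59493098] [-0.18212472 -0.87058024 -0.45707837] 402.0562857495449
{'clock': np.float64(0.1), 'qpos': array([-1.117,  0.241,  0.004,  1.335,  0.   ,  1.571]), 'joint_velocities': array([ 0.001, -0.003,  0.005, -0.001, -0.001, -0.   ]), 'joint_efforts': array([ 0.0000e+00, -3.7314e+01,  2.5301e+01,  1.1000e-02,  0.0000e+00,
       -0.0000e+00]), 'position': array([ 0.219, -0.449,  0.239]), 'eef_rot': array([-3.14 , -0.   ,  0.454]), 'wrist_force': array([ 0.444, -0.462, -0.471]), 'moment': array([ 0.032, -0.018,  0.026]), 'gripper_force': np.float64(0.0), 'opening': np.float64(0.086)}
[[-0.    -0.95  -0.312  0.08 ]
 [ 1.    -0.     0.     0.   ]
 [-0.    -0.312  0.95  -0.135]
 [ 0.     0.     0.     1.   ]]
```

View pics/top0.png

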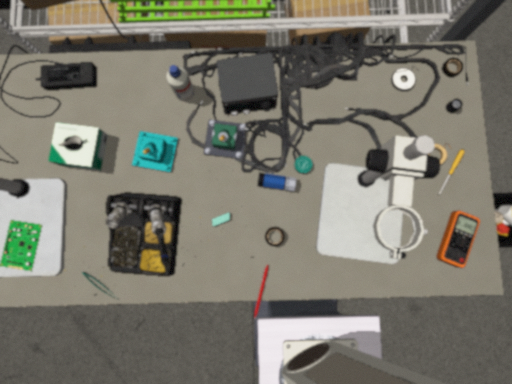

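View pics/side0.png

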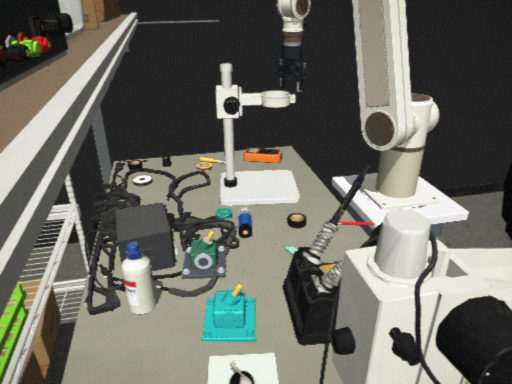

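The top view shows the greaser at (277,182), tail at left. There are two candidate blocks: green at (224,137) and turquoise at (155,150). Green fits the description. The tin is at (303,164), the eraser at (221,219) and the tape at (275,236). I'll confirm in one crop and measure.

Run:
```python
from h import *
z=np.load('pics/top0.npz');p,d=z['p'],z['d'];c=r.calibration('top')
cv2.imwrite('pics/crop0.png',cv2.resize(p[110:205,190:330],None,fx=5.5,fy=5.5,interpolation=cv2.INTER_CUBIC)[...,::-1])
h=cv2.cvtColor(p,cv2.COLOR_RGB2HSV)
m=cv2.inRange(h,(105,120,40),(125,255,255)); m[:165]=0;m[200:]=0;m[:,:250]=0;m[:,310:]=0
v,u=np.nonzero(m); print('blue',len(u),cv2.minAreaRect(np.c_[u,v].astype(np.float32)))
# world points from depth
K=np.array(c['mtx']);R=np.array(c['R']);t=np.array(c['t'])
V,U=np.mgrid[:384,:512]; P=np.stack([(U-K[0,2])/K[0,0]*d,(V-K[1,2])/K[1,1]*d,d],-1); W=(P-t)@R
np.save('pics/W',W)
b=W[m>0]; print('blue med z',np.percentile(b[:,2],[10,50,90]))
g=(W[...,2]>.012)&(W[...,2]<.06); g[:172]=0;g[195:]=0;g[:,:252]=0;g[:,305:]=0
q=W[g&(W[...,2]>.028)]; print('greaser top',len(q),q.min(0),q.max(0)); 
rc=cv2.minAreaRect((q[:,:2]*1000).astype(np.float32));print(rc)
g=np.zeros(d.shape,bool);g[115:165,200:255]=1
q=W[g&(W[...,2]>.042)&(W[...,2]<.056)];print('housing top',len(q),cv2.minAreaRect((q[:,:2]*1000).astype(np.float32)),np.median(q,0))
q=W[g&(W[...,2]>.062)];print('nip',len(q),q[np.argsort(-q[:,2])][:15].round(3))
for n,uv,zz in(('tin',(303,164),.016),('eraser',(221,219),.012),('tape',(275,236),.019)): print(n,onz(c,*uv,zz))
```

```text
blue 261 ((273.0540466308594, 181.17567443847656), (21.536266326904297, 12.165525436401367), 9.462322235107422)
blue med z [0.02882317 0.03479248 0.0381859 ]
greaser top 441 [0.48364716 0.04940608 0.02800417] [0.53174629 0.15150583 0.04218907]
((507.7732849121094, 100.93535614013672), (99.47516632080078, 35.06389236450195), 79.18021392822266)
housing top 410 ((634.2767333984375, 237.57525634765625), (64.26899719238281, 60.989383697509766), 81.16717529296875) [0.63318841 0.23380212 0.05101857]
nip 107 [[0.35  0.154 1.057]
 [0.35  0.154 1.057]
 [0.35  0.154 1.057]
 [0.35  0.154 1.057]
 [0.35  0.154 1.057]
 [0.35  0.154 1.057]
 [0.35  0.154 1.057]
 [0.35  0.154 1.057]
 [0.35  0.154 1.057]
 [0.35  0.154 1.057]
 [0.614 0.24  0.095]
 [0.611 0.24  0.095]
 [0.612 0.245 0.093]
 [0.614 0.243 0.093]
 [0.617 0.243 0.092]]
tin [0.55566195 0.02460115 0.016     ]
eraser [0.41227554 0.25089434 0.012     ]
tape [0.36299089 0.10764934 0.019     ]
```

View pics/crop0.png

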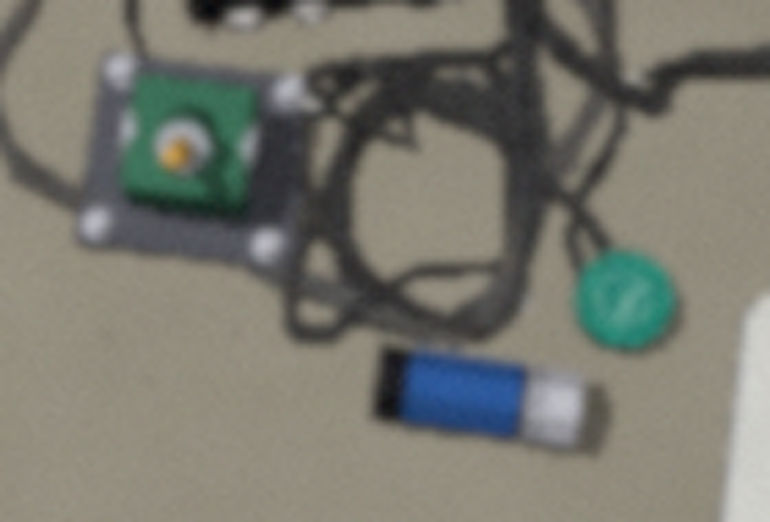

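The crop confirms the green block, with its brass nipple at full-image (222,138), leaning towards the robot with block yaw about -9°. The greaser's black tail is at left (260,181) and its steel mouth at right (297,184). I'll go round the ring of the stand, close to the base, and end above the greaser's tail.

```bash
python3 -m inch '0 0 0 -10.64 -1;0 0 0 -10.64 -1;0 0 0 -10.64 -1;0 0 0 -10.64 -1;0 0 0 -10.64 -1;48 -13 0 0 -1;48 -13 0 0 -1;48 -13 0 0 -1;48 -13 0 0 -1;48 -13 0 0 -1' && python3 -m inch '39 8 0 0 -1;39 8 0 0 -1;39 8 0 0 -1;47 -1 0 0 -1;47 -1 0 0 -1;47 -1 0 0 -1;0 0 0 0 -1'
```

```text
clock: 1.35
position: [0.1997, -0.1998, 0.2389]
eef_rot: [-3.141, -0.001, 1.381]
wrist_force: [1.6, 0.3, 0.6]
opening: 0.0859
gripper_force: 0.0
clock: 2.22
position: [0.2691, 0.0507, 0.2391]
eef_rot: [-3.141, -0.0, 1.392]
wrist_force: [-0.5, -0.5, 0.3]
opening: 0.0857
gripper_force: 0.0
```

```bash
python3 -m inch '26 45 18 0 -1;26 45 18 0 -1;26 45 18 0 -1;26 45 18 0 -1;26 45 17 0 -1;0 0 0 0 -1;0 0 0 0 -1'
python3 - <<'E'
from h import *
s=r.sense();p,d=cam('wrist');save(p,'w1');np.savez('pics/w1',p=p,d=d,pos=s['position'],e=s['eef_rot'])
from scipy.spatial.transform import Rotation as Ro
c=r.calibration('wrist');K=np.array(c['mtx']);M=np.array(c['mount']);T=np.eye(4);T[:3,:3]=Ro.from_euler('xyz',s['eef_rot']).as_matrix();T[:3,3]=s['position']
V,U=np.mgrid[:384,:512]; P=np.stack([(U-K[0,2])/K[0,0]*d,(V-K[1,2])/K[1,1]*d,d],-1); G=T@M; W=P@G[:3,:3].T+G[:3,3]
q=W[(d>0)&(W[...,2]>.026)&(W[...,2]<.05)&(abs(W[...,0]-.508)<.05)&(abs(W[...,1]-.1)<.07)]
print(s['position'],len(q),q.min(0),q.max(0),cv2.minAreaRect((q[:,:2]*1000).astype(np.float32)),np.median(q,0))
E
```

```text
clock: 3.1
position: [0.5138, 0.1319, 0.1495]
eef_rot: [-3.139, 0.002, 1.38]
wrist_force: [-1.6, -0.1, -1.1]
opening: 0.0852
gripper_force: 0.0
[0.51383148 0.13188431 0.14952327] 4357 [0.48361442 0.04681864 0.0260006 ] [0.53548911 0.15088921 0.03836162] ((509.5484924316406, 98.84930419921875), (100.7756576538086, 35.837398529052734), 79.75457000732422) [0.51030964 0.10413192 0.03474082]
```

View pics/w1.png

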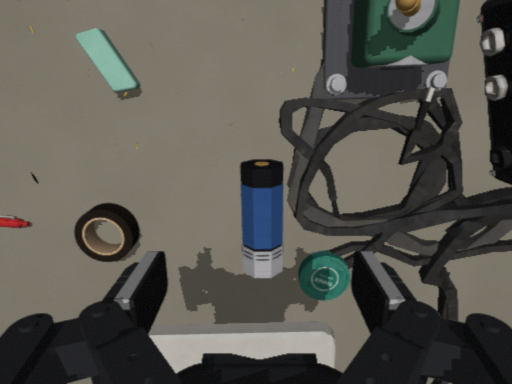

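The wrist view shows the greaser at (262,215), in line with the tool. A cable loop lies at its right by (300,200), so I'll half-close before descending at the tail.

```bash
python3 -m inch '2 2 0 0 -0.15;0 0 30 0 -0.15;0 0 30 0 -0.15;0 0 25 0 -0.15;0 0 0 0 -0.15;0 0 0 0 -0.15' && python3 -m inch '0 0 25 0 -0.15;0 0 15 0 -0.15;0 0 9 0 -0.15;0 0 0 0 -0.15'
```

```text
clock: 3.9
position: [0.5177, 0.1353, 0.067]
eef_rot: [3.139, -0.001, 1.382]
wrist_force: [0.4, -0.9, 0.3]
opening: 0.0491
gripper_force: 0.0
clock: 4.4
position: [0.5167, 0.1351, 0.016]
eef_rot: [-3.141, 0.0, 1.382]
wrist_force: [-0.3, 0.5, 1.2]
opening: 0.0489
gripper_force: 0.0
```

```bash
python3 -m inch '0 0 0 0 0.1;0 0 0 0 0.17;0 0 0 0 0.17;0 0 0 0 0.17' && python3 -m inch '0 0 0 0 0.2;0 0 0 0 0.2'&& python3 -m inch '0 0 0 0 0.25;0 0 0 0 0.25'
```

```text
clock: 4.9
position: [0.5174, 0.1354, 0.017]
eef_rot: [3.141, -0.001, 1.382]
wrist_force: [-2.5, 1.0, 3.7]
opening: 0.0358
gripper_force: 13.1
clock: 5.15
position: [0.5174, 0.1354, 0.0171]
eef_rot: [3.141, -0.001, 1.382]
wrist_force: [-1.8, -0.4, 5.6]
opening: 0.035
gripper_force: 41.7
clock: 5.4
position: [0.5175, 0.1354, 0.0172]
eef_rot: [3.14, -0.001, 1.382]
wrist_force: [-1.6, -0.5, 6.6]
opening: 0.0348
gripper_force: 59.5
```

```bash
python3 -m inch '0 0 0 0 0.155;0 0 0 0 0.155;-3 0 -9 0 0.155;-4 0 -9 0 0.155;-5 0 -9 0 0.155;0 0 0 0 0.155'
python3 - <<'E'
from h import *
p,d=cam('side');c=r.calibration('side');u,v=proj(c,[.51,.1,.05]).astype(int);print(u,v)
q=p[v-60:v+60,u-70:u+70];cv2.imwrite('pics/s1.png',cv2.resize(q,None,fx=5,fy=5,interpolation=cv2.INTER_CUBIC)[...,::-1])
E
```

```text
clock: 6.15
position: [0.5155, 0.123, 0.0445]
eef_rot: [3.14, -0.001, 1.381]
wrist_force: [-0.5, -0.2, -0.1]
opening: 0.0361
gripper_force: 0.0
245 212
```

View pics/s1.png

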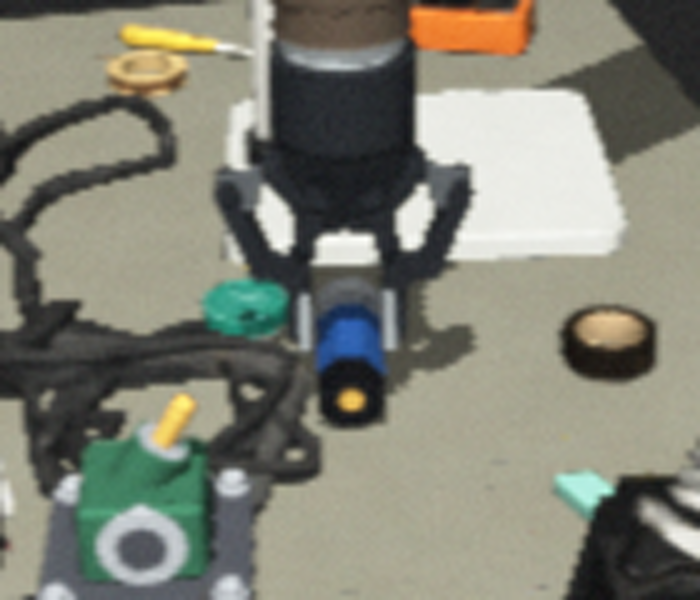

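At 0.155 the pads let go: the crop shows the greaser still lying under the gripper at (350,350). Going back down and using slightly more grip.

```bash
python3 -m inch '12 0 28 0 0.1;0 0 0 0 0.1;0 0 0 0 0.162;0 0 0 0 0.162;0 0 0 0 0.162;0 0 0 0 0.162' && python3 -m inch '-3 0 -9 0 0.162;-4 0 -9 0 0.162;-5 0 -9 0 0.162;0 0 0 0 0.162'
python3 - <<'E'
from h import *
p,d=cam('side');c=r.calibration('side');u,v=proj(c,[.51,.1,.05]).astype(int)
h=cv2.cvtColor(p,cv2.COLOR_RGB2HSV);m=cv2.inRange(h,(105,120,40),(125,255,255));m[:v-50]=0;m[v+50:]=0;m[:,:u-50]=0;m[:,u+50:]=0
a,b=np.nonzero(m);K=np.array(c['mtx']);z=d[a,b];P=np.c_[(b-K[0,2])/K[0,0]*z,(a-K[1,2])/K[1,1]*z,z];W=(P-np.array(c['t']))@np.array(c['R'])
print(len(a),np.percentile(W,[5,50,95],axis=0).round(3))
E
```

```text
clock: 6.95
position: [0.5172, 0.135, 0.0154]
eef_rot: [3.141, -0.0, 1.382]
wrist_force: [-0.8, -0.6, -2.3]
opening: 0.0364
gripper_force: 12.2
clock: 7.45
position: [0.5156, 0.123, 0.0437]
eef_rot: [3.139, -0.001, 1.382]
wrist_force: [-0.0, 2.0, -0.6]
opening: 0.0359
gripper_force: 5.3
40 [[0.5   0.078 0.046]
 [0.514 0.106 0.054]
 [0.529 0.126 0.066]]
```

```bash
cat >> h.py <<'E'
def cloud(n,s=None):
    from scipy.spatial.transform import Rotation as Ro
    s=r.sense(); p,d=r.camera(n); c=r.calibration(n); K=np.array(c['mtx'])
    V,U=np.mgrid[:384,:512]; P=np.stack([(U-K[0,2])/K[0,0]*d,(V-K[1,2])/K[1,1]*d,d],-1)
    if n=='wrist':
        M=np.array(c['mount']); A=Ro.from_euler('xyz',s['eef_rot']).as_matrix()
        W=(P@M[:3,:3].T+M[:3,3])@A.T+s['position']
    else: W=(P-np.array(c['t']))@np.array(c['R'])
    return p,d,W,s
def blue(p): return cv2.inRange(cv2.cvtColor(p,cv2.COLOR_RGB2HSV),(105,110,30),(125,255,255))>0
E
python3 - <<'E'
from h import *
for n in('side','wrist'):
    p,d,W,s=cloud(n); save(p,n+'2')
    m=blue(p)&(d>0)&(np.linalg.norm(W[...,:2]-[.51,.1],axis=-1)<.08)
    for y in np.arange(.05,.17,.01):
        q=W[m&(abs(W[...,1]-y)<.005)]
        if len(q)>2: print(n,round(y,2),len(q),np.percentile(q[:,2],[10,50,90]).round(3))
E
```

```text
side 0.07 4 [0.045 0.046 0.046]
side 0.08 4 [0.041 0.044 0.047]
side 0.09 7 [0.049 0.052 0.053]
side 0.1 7 [0.047 0.051 0.056]
side 0.11 9 [0.057 0.059 0.06 ]
side 0.12 8 [0.054 0.064 0.065]
side 0.13 8 [0.061 0.064 0.066]
wrist 0.07 224 [0.038 0.044 0.045]
wrist 0.08 631 [0.039 0.046 0.049]
wrist 0.09 732 [0.043 0.05  0.053]
wrist 0.1 837 [0.047 0.054 0.056]
wrist 0.11 982 [0.05  0.058 0.06 ]
wrist 0.12 954 [0.053 0.061 0.063]
wrist 0.13 90 [0.053 0.056 0.059]
```

View pics/wrist2.png

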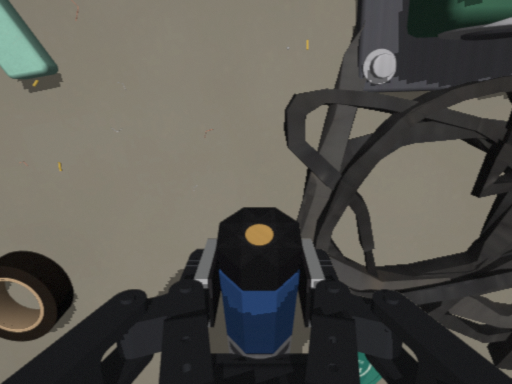

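The wrist view shows the tail cap high at (260,240) and the barrel sloping down. The greaser is tilted about 20° and pivoting in the pads, so I'll follow the arc.

```bash
python3 -m inch '-5 0 -6 0 0.162;-5 0 -6 0 0.162;-5 0 -6 0 0.162;-5 0 -6 0 0.162;-7 0 -5 0 0.162;-7 0 -5 0 0.162;-7 0 -4 0 0.162;-6 0 -3 0 0.162;0 0 0 0 0.162;0 0 0 0 0.162'
python3 - <<'E'
from h import *
p,d,W,s=cloud('wrist'); g=s['position']
m=blue(p)&(d>0)&(np.linalg.norm(W[...,:2]-g[:2],axis=-1)<.1)
for y in np.arange(.0,.17,.01):
    q=W[m&(abs(W[...,1]-y)<.005)]
    if len(q)>2: print(round(y,2),len(q),np.percentile(q[:,2],[10,50,90]).round(3))
E
```

```text
clock: 8.85
position: [0.5059, 0.0772, 0.0832]
eef_rot: [-3.141, -0.0, 1.382]
wrist_force: [0.7, 0.7, -2.3]
opening: 0.0361
gripper_force: 5.1
0.03 71 [0.061 0.065 0.067]
0.04 194 [0.065 0.071 0.075]
0.05 276 [0.071 0.079 0.084]
0.06 333 [0.08  0.088 0.093]
0.07 406 [0.089 0.096 0.1  ]
0.08 67 [0.091 0.096 0.102]
```

```bash
python3 -m inch '0 0 0 0 0.158;0 0 0 0 0.158;0 0 0 0 0.158'
cat > tilt.py <<'E'
from h import *
p,d,W,s=cloud('wrist'); g=s['position']; e=s['eef_rot'][2]
m=blue(p)&(d>0)&(np.linalg.norm(W[...,:2]-g[:2],axis=-1)<.12)
a=(W-g)@np.array([np.cos(e),np.sin(e),0]); lat=(W-g)@np.array([np.sin(e),-np.cos(e),0])
q=m&(abs(lat)<.006); A,Z=a[q],W[q][:,2]   # tool-x vs z on the upper flat
x0,x1=np.percentile(A,[5,95]); k=(A>x0)&(A<x1)
import sys
vx,vz,_,_=cv2.fitLine(np.c_[A[k],Z[k]].astype(np.float32),cv2.DIST_HUBER,0,.01,.01).ravel()
print('n',k.sum(),'tilt from horizontal deg',np.degrees(np.arctan2(vz,vx)),'x',x0,x1,'z',Z[k].min(),Z[k].max())
if len(sys.argv)>1: save(p,sys.argv[1])
E
python3 tilt.py
```

```text
clock: 9.28
position: [0.506, 0.0774, 0.0834]
eef_rot: [3.141, -0.0, 1.383]
wrist_force: [-0.6, 0.3, -0.4]
opening: 0.0361
gripper_force: 1.6Traceback (most recent call last):
  File "tilt.py", line 6, in <module>
    x0,x1=np.percentile(A,[5,95]); k=(A>x0)&(A<x1)
          ~~~~~~~~~~~~~^^^^^^^^^^
    return _quantile_unchecked(
        a, q, axis, out, overwrite_input, method, keepdims, weights)
    return _ureduce(a,
                    func=_quantile_ureduce_func,
    ...<5 lines>...
                    overwrite_input=overwrite_input,
                    method=method)
    r = func(a, **kwargs)
    result = _quantile(arr,
                       quantiles=q,
    ...<2 lines>...
                       out=out,
                       weights=wgt)
    slices_having_nans = np.isnan(arr[-1, ...])
                                  ~~~^^^^^^^^^
IndexError: index -1 is out of bounds for axis 0 with size 0
```

No blue is seen; gripper force is 1.6 N, so I'll look at the side and wrist views.

Run:
```python
from h import *
p,d=cam('side');c=r.calibration('side');u,v=proj(c,[.5,.08,.06]).astype(int)
q=p[v-50:v+50,u-50:u+50];w,_=cam('wrist')
cv2.imwrite('pics/s3.png',np.hstack([cv2.resize(q,(384,384),interpolation=cv2.INTER_CUBIC),w[:,96:]])[...,::-1])
```

```text
(no output)
```

View pics/s3.png

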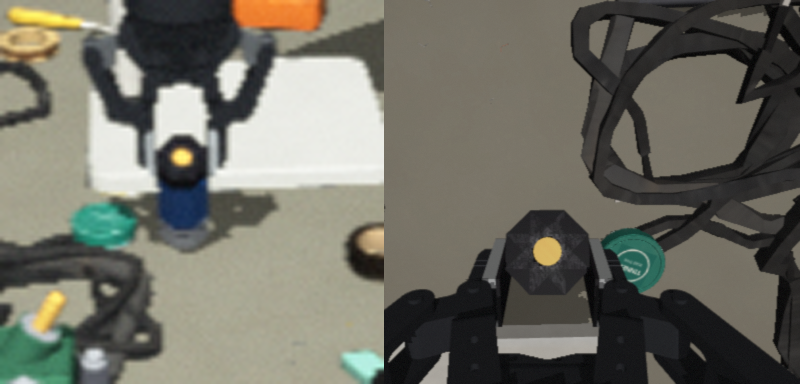

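The tail cap's octagon now faces the camera at (547,250) and the side crop shows the greaser near upright. I'll measure the tail face's height and tilt.

```bash
cat > tail.py <<'E'
from h import *
import sys
p,d,W,s=cloud('wrist'); g=s['position']; e=s['eef_rot'][2]
L=W-g; tx=L@np.array([np.cos(e),np.sin(e),0]); ty=L@np.array([np.sin(e),-np.cos(e),0])
m=(d>0)&(abs(ty)<.012)&(tx>-.05)&(tx<.08)&(W[...,2]>.055)&(W[...,2]<g[2]+.06)
m[:150]=0
# plane fit of the highest flat patch
Q=np.c_[tx[m],ty[m],W[m][:,2]]; best=None; rng=np.random.default_rng(0)
for _ in range(300):
    a=Q[rng.choice(len(Q),3,False)]; n=np.cross(a[1]-a[0],a[2]-a[0]); l=np.linalg.norm(n)
    if l<1e-6: continue
    n/=l; k=abs((Q-a[0])@n)<.0015
    if best is None or k.sum()>best.sum(): best=k
q=Q[best]; c=q.mean(0); n=np.linalg.svd(q-c)[2][2]; n*=np.sign(n[2])
print('n',len(q),len(Q),'centre tool x,y, z',c.round(4),'normal',n.round(3),'tilt about tool y deg',np.degrees(np.arctan2(n[0],n[2])).round(1),'ranges',np.ptp(q,axis=0).round(3), s['position'].round(4))
if len(sys.argv)>1: save(p,sys.argv[1])
E
python3 tail.py
```

```text
n 4396 4508 centre tool x,y, z [0.0119 0.     0.0952] normal [0.512 0.001 0.859] tilt about tool y deg 30.8 ranges [0.032 0.024 0.02 ] [0.506  0.0773 0.0834]
```

It leans 30.8° on its mouth edge: the tail centre's height of 95 mm matches 100·cos+18·sin. I'll firm up slightly and swing it over the pivot.

```bash
python3 -m inch '0 0 0 0 0.164;0 0 0 0 0.164;-7 0 -1.5 0 0.164;-7 0 -1 0 0.164;-7 0 -0.5 0 0.164;-7 0 0 0 0.164;-7 0 0 0 0.164;-6 0 0.5 0 0.164;0 0 0 0 0.164;0 0 0 0 0.164' && python3 tail.py
```

```text
clock: 10.72
position: [0.4981, 0.0365, 0.0856]
eef_rot: [-3.141, 0.001, 1.382]
wrist_force: [0.2, -0.7, -0.1]
opening: 0.0362
gripper_force: 6.9
n 4337 5531 centre tool x,y, z [0.0106 0.     0.1012] normal [0.096 0.001 0.995] tilt about tool y deg 5.5 ranges [0.037 0.024 0.006] [0.4981 0.0365 0.0856]
```

```bash
python3 -m inch '-4 0 0 0 0.164;-4 0 0.5 0 0.164;-1 0 1 0 0.164;0 0 0 0 0.164' && python3 tail.py
```

```text
clock: 11.28
position: [0.4966, 0.0279, 0.0847]
eef_rot: [3.141, 0.0, 1.382]
wrist_force: [-2.4, -0.8, 3.6]
opening: 0.0357
gripper_force: 7.4
n 4230 5696 centre tool x,y, z [1.040e-02 1.000e-04 1.006e-01] normal [0.043 0.005 0.999] tilt about tool y deg 2.5 ranges [0.037 0.024 0.005] [0.4966 0.0279 0.0847]
```

```bash
python3 -m inch '0 0 0 0 0.155;0 0 0 0 0.12;0 0 0 0 0.05;0 0 0 0 -0.05;0 0 0 0 -0.1;0 0 0 0 -0.1;0 0 0 0 -0.1' && python3 tail.py
```

```text
clock: 12.2
position: [0.4966, 0.0281, 0.0843]
eef_rot: [3.142, -0.0, 1.382]
wrist_force: [0.1, -0.1, -0.5]
opening: 0.0472
gripper_force: 0.0
n 4009 5733 centre tool x,y, z [ 0.0065 -0.      0.1001] normal [ 0.003 -0.003  1.   ] tilt about tool y deg 0.2 ranges [0.037 0.024 0.004] [0.4966 0.0281 0.0843]
```

It stands upright, let go (tilt 0.2°, tail at 100 mm). Now regrip lower and tip it 30° in the pads, tail towards tool +x.

```bash
python3 -m inch '6.5 0 0 0 -0.1;0 0 12 0 -0.1;0 0 10 0 -0.1;0 0 0 0 0.1;0 0 0 0 0.17;0 0 0 0 0.17;0 0 0 0 0.17' && python3 -m inch '6.5 0 -1 0 0.17;6.5 0 -1 0 0.17;6.5 0 0 0 0.17;6.5 0 0 0 0.17;6.5 0 0.8 0 0.17;6.4 0 1.2 0 0.17;0 0 0 0 0.17;0 0 0 0 0.17' && python3 tail.py
```

```text
clock: 13.12
position: [0.4977, 0.0344, 0.0623]
eef_rot: [-3.142, -0.0, 1.382]
wrist_force: [-0.2, 0.2, -3.2]
opening: 0.0359
gripper_force: 17.2
clock: 14.12
position: [0.5049, 0.0726, 0.0622]
eef_rot: [-3.141, 0.0, 1.382]
wrist_force: [-0.2, -1.0, -2.7]
opening: 0.0357
gripper_force: 17.2
n 5183 8089 centre tool x,y, z [0.001 0.    0.101] normal [0.004 0.    1.   ] tilt about tool y deg 0.2 ranges [0.037 0.024 0.003] [0.5049 0.0726 0.0622]
```

The pads held it upright, so it slid. I'll use a lighter grip with slight downward bias.

```bash
python3 -m inch '0 0 1.5 0 0.16;0 0 0 0 0.16;6.5 0 0 0 0.16;6.5 0 0 0 0.16;6.5 0 0 0 0.16;0 0 0 0 0.16' && python3 tail.py
```

```text
clock: 14.92
position: [0.5093, 0.093, 0.0609]
eef_rot: [3.141, -0.001, 1.384]
wrist_force: [-0.2, 0.2, 3.2]
opening: 0.0357
gripper_force: 8.3
n 6175 7523 centre tool x,y, z [0.005  0.     0.1009] normal [ 0.256 -0.001  0.967] tilt about tool y deg 14.8 ranges [0.035 0.024 0.012] [0.5093 0.093  0.0609]
```

```bash
python3 -m inch '6 0 0 0 0.16;6 0 0.5 0 0.16;6 0 1 0 0.16;0 0 0 0 0.16' && python3 tail.py
```

```text
clock: 15.48
position: [0.5119, 0.1103, 0.0589]
eef_rot: [-3.141, -0.001, 1.383]
wrist_force: [1.1, 0.2, -1.2]
opening: 0.0359
gripper_force: 7.8
n 6667 6893 centre tool x,y, z [0.008  0.     0.0978] normal [ 0.444 -0.002  0.896] tilt about tool y deg 26.4 ranges [0.033 0.024 0.018] [0.5119 0.1103 0.0589]
```

```bash
python3 -m inch '5 0 0.8 0 0.16;0 0 0 0 0.165;0 0 0 0 0.2;0 0 0 0 0.3;0 0 0 0 0.3;0 0 0 0 0.3' && python3 tail.py
```

```text
clock: 16.27
position: [0.513, 0.1144, 0.0585]
eef_rot: [-3.142, -0.0, 1.382]
wrist_force: [-0.5, 1.1, -1.1]
opening: 0.0356
gripper_force: 59.8
n 6657 6819 centre tool x,y, z [0.0085 0.     0.097 ] normal [0.467 0.002 0.884] tilt about tool y deg 27.9 ranges [0.033 0.024 0.019] [0.513  0.1144 0.0585]
```

```bash
python3 -m inch '0 0 -20 0 0.3;0 0 -40 0 0.3;0 0 -40 0 0.3;0 0 -40 0 0.3;0 0 0 0 0.3;0 0 0 0 0.3' && python3 tail.py
python3 - <<'E'
from h import *
for n in('wrist','top','side'):
    p,d,W,s=cloud(n); save(p,n+'5')
    h=cv2.cvtColor(p,cv2.COLOR_RGB2HSV)
    m=(cv2.inRange(h,(10,110,70),(32,255,255))>0)&(d>0)&(np.linalg.norm(W[...,:2]-[.617,.24],axis=-1)<.035)&(W[...,2]>.05)&(W[...,2]<.1)
    q=W[m]
    if len(q)<4: print(n,len(q)); continue
    c=q.mean(0); t=np.linalg.svd(q-c)[2][0]; t*=np.sign(t[2]); o=q[np.argsort(-q[:,2])[:max(3,len(q)//12)]].mean(0)
    print(n,len(q),c.round(4),'dir',t.round(3),'top',o.round(4),q[:,2].min().round(3),q[:,2].max().round(3))
    g=W[(d>0)&(abs(W[...,2]-.051)<.004)&(np.linalg.norm(W[...,:2]-[.634,.237],axis=-1)<.06)]
    if len(g)>50: print(cv2.minAreaRect((g[:,:2]*1000).astype(np.float32)))
E
```

```text
clock: 17.08
position: [0.5125, 0.1142, 0.1974]
eef_rot: [-3.14, 0.001, 1.382]
wrist_force: [-1.1, 0.1, -3.3]
opening: 0.0352
gripper_force: 60.5
n 6641 6829 centre tool x,y, z [0.0086 0.     0.2359] normal [0.468 0.003 0.884] tilt about tool y deg 27.9 ranges [0.033 0.024 0.019] [0.5125 0.1142 0.1974]
wrist 0
top 12 [0.616  0.239  0.0888] dir [-0.598  0.282  0.75 ] top [0.6124 0.2421 0.0928] 0.077 0.093
((634.27685546875, 237.28065490722656), (64.11036682128906, 58.78520584106445), 81.92350769042969)
side 44 [0.6213 0.2416 0.0827] dir [-0.483  0.023  0.875] top [0.6169 0.2397 0.0928] 0.068 0.093
((638.7536010742188, 237.76760864257812), (63.19599914550781, 59.236976623535156), 80.36468505859375)
```

```bash
python3 -m inch '28 25 0 0 0.3;28 25 0 0 0.3;28 24 0 0 0.3;0 0 0 0 0.3;0 0 0 0 0.3'
python3 - <<'E'
from h import *
p,d,W,s=cloud('wrist'); save(p,'wrist6')
h=cv2.cvtColor(p,cv2.COLOR_RGB2HSV)
D=np.linalg.norm(W[...,:2]-[.617,.24],axis=-1)
m=(cv2.inRange(h,(10,110,50),(32,255,255))>0)&(d>0)&(D<.035)&(W[...,2]>.05)&(W[...,2]<.11)
v,u=np.nonzero(m); q=W[m]; print(len(q),u.mean(),v.mean())
o=q[q[:,2]>q[:,2].max()-.006].mean(0); print('top',o.round(4),q.mean(0).round(4),q[:,2].max())
for z0 in np.arange(.066,.096,.005):
    k=q[abs(q[:,2]-z0)<.0025]; 
    if len(k)>5: print(round(z0,3),len(k),k.mean(0).round(4),np.ptp(k,axis=0).round(4))
E
```

```text
clock: 17.9
position: [0.6005, 0.1827, 0.1971]
eef_rot: [-3.139, 0.002, 1.382]
wrist_force: [0.3, -0.2, -1.7]
opening: 0.0352
gripper_force: 60.8
320 270.065625 114.75
top [0.6155 0.2394 0.0906] [0.6197 0.2388 0.0852] 0.0936857387603111
0.071 23 [0.6285 0.2378 0.0721] [0.004  0.0085 0.0031]
0.076 41 [0.6262 0.2376 0.0761] [0.0059 0.0098 0.0048]
0.081 45 [0.6234 0.2387 0.0808] [0.0099 0.0111 0.0049]
0.086 68 [0.6198 0.2391 0.0862] [0.0092 0.0112 0.005 ]
0.091 141 [0.6153 0.2393 0.0908] [0.01   0.0103 0.0048]
```

View pics/wrist6.png

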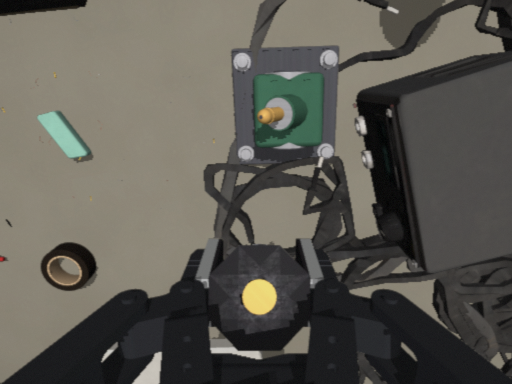

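The nipple is at (268,115), pointing tool -y. My tip estimate is (0.613, 0.239, 0.092), which fits the stated height of 92 mm and the 30° lean. I'll translate, then turn the tool to the lean direction.

```bash
python3 -m inch '28 -21.5 0 0 0.3;28 -21.5 0 0 0.3;0 0 0 -10.2 0.3;0 0 0 -10.2 0.3;0 0 0 -10.2 0.3;0 0 0 -10.2 0.3;0 0 0 -10.2 0.3;0 0 0 -10.2 0.3;0 0 0 -10.2 0.3;0 0 0 -10.2 0.3' && python3 -m inch '0 0 0 -10.2 0.3;0 0 0 0 0.3;0 0 0 0 0.3;0 0 0 0 0.3' && python3 tail.py
python3 - <<'E'
from h import *
p,d=cam('side');c=r.calibration('side');u,v=proj(c,[.6,.24,.11]).astype(int)
cv2.imwrite('pics/s7.png',cv2.resize(p[v-50:v+50,u-60:u+60],None,fx=6,fy=6,interpolation=cv2.INTER_CUBIC)[...,::-1]);print(u,v)
E
```

```text
clock: 19.2
position: [0.569, 0.2451, 0.1989]
eef_rot: [-3.141, -0.0, 2.811]
wrist_force: [-0.0, -1.0, -2.2]
opening: 0.0351
gripper_force: 60.9
clock: 19.7
position: [0.5696, 0.2459, 0.1986]
eef_rot: [-3.142, 0.0, 2.983]
wrist_force: [-0.7, -0.5, -2.2]
opening: 0.0355
gripper_force: 60.9
n 6659 7046 centre tool x,y, z [ 0.0082 -0.      0.237 ] normal [0.465 0.001 0.885] tilt about tool y deg 27.7 ranges [0.033 0.024 0.019] [0.5696 0.2459 0.1986]
217 223
```

View pics/s7.png

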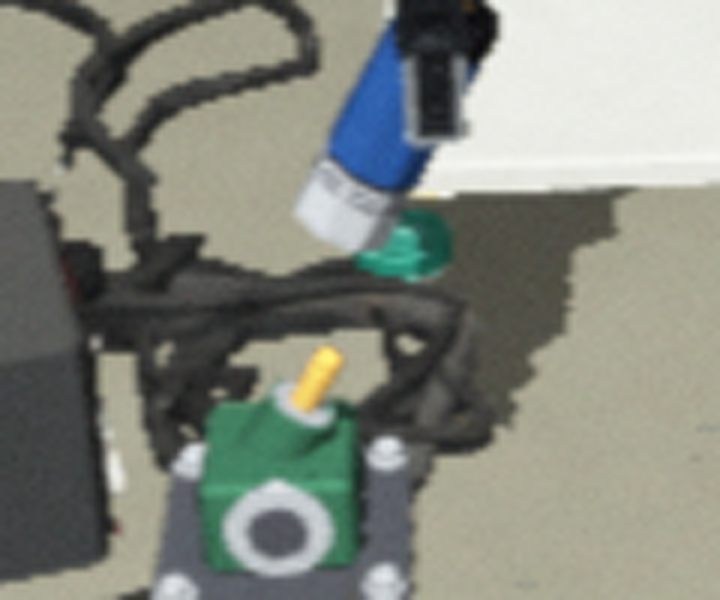

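The side crop shows the mouth at (350,225), parallel to the nipple at (330,360). I'll descend until the mouth is 12 mm short of the tip on its axis.

```bash
python3 -m inch '0 0 16 0 0.3;0 0 16 0 0.3;0 0 14 0 0.3;0 0 0 0 0.3;0 0 0 0 0.3'
python3 - <<'E'
from h import *
p,d,W,s=cloud('side');c=r.calibration('side');u,v=proj(c,[.605,.24,.1]).astype(int)
cv2.imwrite('pics/s8.png',cv2.resize(p[v-32:v+32,u-40:u+40],None,fx=9,fy=9,interpolation=cv2.INTER_CUBIC)[...,::-1]);print(u,v)
t,_,W2,_=cloud('top');c2=r.calibration('top');a,b=proj(c2,[.605,.24,.1]).astype(int)
cv2.imwrite('pics/t8.png',cv2.resize(t[b-30:b+30,a-40:a+40],None,fx=9,fy=9,interpolation=cv2.INTER_CUBIC)[...,::-1])
# predicted points drawn in side crop px
g=s['position'];e=s['eef_rot'][2]; X=np.array([np.cos(e),np.sin(e),0])
mouth=g+(.0082-.0465)*X+np.array([0,0,.0384-.0885]); ax=.465*X+np.array([0,0,.885]); tip=np.array([.613,.2392,.092])
print('mouth',mouth.round(4),'side px in crop',(proj(c,mouth)-[u-40,v-32])*9,'tip',(proj(c,tip)-[u-40,v-32])*9,'offset tip->mouth',((mouth-tip)*1000).round(1))
E
```

```text
clock: 20.42
position: [0.5699, 0.2462, 0.1526]
eef_rot: [3.142, 0.0, 2.984]
wrist_force: [1.3, -0.5, -2.1]
opening: 0.0355
gripper_force: 60.9
215 227
mouth [0.6077 0.2402 0.1025] side px in crop [357.96310732 288.81640768] tip [339.08678542 323.87183224] offset tip->mouth [-5.3  1.  10.5]
```

View pics/s8.png

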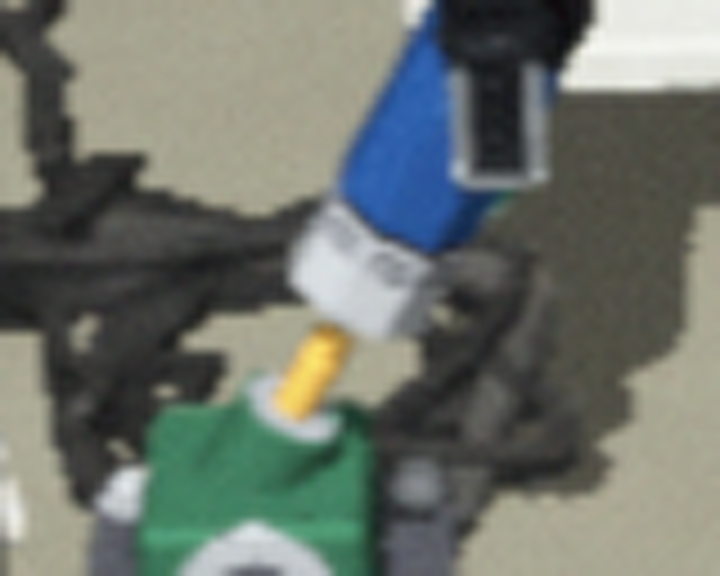

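Well aligned: the near mouth edge at (340,305) is on the nipple's axis. I'll advance along the axis, watching the force.

```bash
for i in 1; do python3 -m inch '-2 0 3.5 0 0.3;-2 0 3.5 0 0.3;-2 0 3.5 0 0.3;0 0 0 0 0.3'; done; python3 -m inch '-2 0 3.5 0 0.3;-2 0 3.5 0 0.3;0 0 0 0 0.3'; python3 -m inch '-1 0 1.7 0 0.3;-1 0 1.7 0 0.3;0 0 0 0 0.3'; python3 tail.py
```

```text
clock: 21.02
position: [0.5755, 0.245, 0.1414]
eef_rot: [-3.141, -0.001, 2.984]
wrist_force: [-0.7, 0.0, -1.9]
opening: 0.0352
gripper_force: 60.9
clock: 21.4
position: [0.5795, 0.2444, 0.1345]
eef_rot: [-3.141, -0.001, 2.984]
wrist_force: [-1.2, 0.8, -2.3]
opening: 0.035
gripper_force: 60.9
clock: 21.78
position: [0.5815, 0.2442, 0.1314]
eef_rot: [-3.141, -0.0, 2.984]
wrist_force: [0.2, 0.2, -2.2]
opening: 0.0355
gripper_force: 60.9
n 6644 6823 centre tool x,y, z [ 8.200e-03 -1.000e-04  1.697e-01] normal [0.465 0.001 0.885] tilt about tool y deg 27.7 ranges [0.033 0.024 0.019] [0.5815 0.2442 0.1314]
```

```bash
python3 -m inch '-1 0 1.7 0 0.3;0 0 0 0 0.3';python3 -m inch '-1 0 1.7 0 0.3;0 0 0 0 0.3'; python3 -m inch '-1 0 1.7 0 0.3;0 0 0 0 0.3'
```

```text
clock: 22.08
position: [0.5827, 0.2442, 0.1301]
eef_rot: [3.141, 0.0, 2.985]
wrist_force: [-0.4, 1.3, -1.3]
opening: 0.0352
gripper_force: 61.3
clock: 22.32
position: [0.5831, 0.2442, 0.1295]
eef_rot: [3.141, -0.0, 2.985]
wrist_force: [-4.9, -0.4, 6.2]
opening: 0.0352
gripper_force: 61.8
clock: 22.58
position: [0.5842, 0.244, 0.1275]
eef_rot: [3.141, -0.0, 2.985]
wrist_force: [-4.0, 0.0, 4.6]
opening: 0.0353
gripper_force: 61.8
```

```bash
python3 -m inch '-1 0 1.7 0 0.3;0 0 0 0 0.3';python3 -m inch '-1 0 1.7 0 0.3;0 0 0 0 0.3;0 0 0 0 0.3'; python3 tail.py
```

```text
clock: 22.82
position: [0.5857, 0.2437, 0.1247]
eef_rot: [3.141, 0.0, 2.985]
wrist_force: [-1.7, 0.1, 2.8]
opening: 0.0351
gripper_force: 61.6
clock: 23.2
position: [0.5867, 0.2435, 0.1229]
eef_rot: [3.141, 0.0, 2.984]
wrist_force: [-1.6, 0.7, 0.8]
opening: 0.0353
gripper_force: 61.4
n 6641 6820 centre tool x,y, z [ 8.200e-03 -1.000e-04  1.612e-01] normal [0.467 0.003 0.884] tilt about tool y deg 27.8 ranges [0.033 0.024 0.019] [0.5867 0.2435 0.1229]
```

Force has fallen to about 3.5 N, travel is about 8 mm, tilt is unchanged and there is no slip. I'll hold briefly, check, and hand in.

```bash
python3 -m inch '0 0 0 0 0.3;0 0 0 0 0.3;0 0 0 0 0.3;0 0 0 0 0.3' && python3 -c "
from plant import r
print(r.sign_off())"
```

```text
clock: 23.75
position: [0.5866, 0.2436, 0.1232]
eef_rot: [3.141, 0.0, 2.985]
wrist_force: [-2.3, 1.3, 1.5]
opening: 0.0351
gripper_force: 61.4
the job is handed in; nothing more can be done
None
```

Handed in at 23.8 s: the greaser was stood upright and let go, then regripped and pressed about 8 mm onto the nipple, past the click, and it is still gripped and held; the sign-off returned no verdict, and I did not re-measure the bystanders afterwards.

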